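# Lay a fragile car remote in the programmer and lock it in

## Robot

A 6-joint arm with a two-finger parallel gripper is mounted at the origin on the work surface. World frame = base frame: x ahead of the robot, y to its left, z up, the work surface at z = 0. Lengths are in mm, angles in rad, forces in N, time in s.
With the tool pointing down it reaches from about 400 to 925 mm from the base axis. Payload 12.5 kg.
Tool frame: the origin (TCP) lies midway between the tips of the shut fingers; the grasp point (between the pads) lies 19 mm behind it; z points along the fingers, y is the line along which they close (so a half turn about z gives the same grasp; the last joint's range is limited). The gripper opens to 95 mm and grips with 3 to 60 N. Pads are 20 mm wide; open, the fingers measure 119 mm over their backs; the gripper's body (75 mm by 180 mm) begins 59 mm behind the grasp point.
Start: joints at [1.077, 0.491, 1.559, -0, 1.092, -0.106], TCP at [236.331, 578.614, 214.661] pointing down, gripper open.
Joint ranges: [-3.1, 3.1], [-0.84, 2.19], [0.05, 2.79], [-1.13, 4.28], [0.06, 2.93], [-2.69, 2.69]. Speed limits (rad/s): [2.22, 2.22, 2.79, 3.14, 3.14, 3.14].

## Interface

Orientations are given as [roll, pitch, yaw] about the fixed x, y, z axes, in that order (R = Rz(yaw) Ry(pitch) Rx(roll)).
In Python, from cell import env gives the robot as it stands.
- The arm moves only by the tool carry_out, never from a script. Its argument "series" is a list of rows, each a list of 4 numbers: the shift along the world's x, y, z normalised to -1 to 1, where 1 is 5 cm, then the turn about the world's z normalised to -1 to 1, where 1 is 6 degrees. In form: [[x, y, z, turn], ...]. A call has exactly 5 rows; each row shifts and turns the commanded pose from where the row before left it; what a row does not reach is not made up. A row lasts 1/10 s, in which the tool goes at most 50 mm and 8.59 degrees, less where a joint would pass 70% of its speed; a pose out of reach is approached as far as the arm can. A call with a number of a shift or a turn outside -1 to 1 is refused whole. A call with a gripper value outside its range is refused whole. "fingers" is the closure, from -1 (fully open) to 1 (shut), set as the call begins (left out, the last holds). The fingers move at their own pace and stop on an object; the grip force is fixed at half the most. Time passes only in rows, so rows that do not move let the fingers close, or fill a call up. It gives the time, the measured TCP pose, the force, the opening and the grip force at its end, in the units of the state.
- env.state(): the state, without advancing time (a new reading comes with each control period).
- env.read_camera(name): name is "side" or "top"; returns the picture (480x640x3 uint8, red, green, blue); there is no depth.
- env.calibration(name): a dict with "K" (3x3 intrinsics, pixels), "pose" (4x4, takes a point from camera to world coordinates). Camera axes: x right, y down, z forward; pixel columns grow to the right and rows downward; lengths in mm; the calibration is good to about 2 mm. A picture is of the moment at which its call begins. calibration takes no time and is no camera call.
- env.job_done(): hands the job in; it is judged then, once.
Trained networks look in the newest picture that a camera, given by its name, has taken for a name from the list of things; names that differ only in an ending like _2 or _b are one class to them, and where a whole thing is asked for, a point or a joint stands for the part that bears it (a point fixed in the world has none). Each returns a list of dicts, best first, with "conf" (0 to 1); they miss things now and then, are a little off and sometimes report something else, mostly with a low value. They report only what shows in the picture. A call takes as long as a camera call. They do not tell look-alikes from the thing itself.
- env.look_for(camera, label): "position" ([row, column] as shares, 0 to 1, of the picture: columns of its width, rows of its height, amid what is visible of it).
The state is a dict: "t": time; "joints": joint angles; "qvel": joint speeds; "tau": joint torques, N m; "eef_pos": TCP position; "tcp_rot": TCP orientation; "ft_force": force on the tool from outside, world axes, zero at the start; "moment": the same for the moment, N m; "opening": opening from 0.0 (shut) to 1.0 (fully open); "grip_force": force on a finger pad.
Only numpy, scipy, OpenCV 4.12 (cv2) and the standard library are available. Lean on these libraries where they do the work, as an engineer would, in place of code of your own. Each camera call takes 0.05 s, during which the arm holds its last target. There are 200 camera calls.

## Task

Pick up the black car remote and lay it, buttons up, in the blue-edged cradle of the grey programmer, either end first; then turn the orange turnbutton fully across over the end of the remote so that it cannot come out. The remote's shell is thin: handle it gently, squeeze it with no more than about 30 N per finger, do not press it down on the programmer with more than about 20 N, and set it down rather than drop it. Leave the other things on the bench where they are.

Things in the scene. Friction and masses are not known exactly. Their poses are not given: they have to be found in the camera images.
- remote: Loose car remote: flat black box, steel line round its sides, two grey buttons and a red one on top; 84 long (x), 42 wide (y), 18 high (z) mm, 50 to 100 g. Origin at the centre of its underside, z up out of the buttons. Take it across its width with a light grip: the shell cracks when the forces of both fingers on it add up to more than 90 N, or when it is pressed on the programmer with over 40 N.
- programmer: Grey programmer fixed to the bench, a flat box 210 (x) by 120 (y) by 30 (z) mm; origin at the centre of its underside, z up. On its top are the cradle and the turnbutton. Its lengthwise x axis is the cradle's.
- cradle (a point): Centre of the cradle's floor (white patch on the programmer's top, 30 mm above the bench), x along the cradle, z up. The space for the remote is 96 (x) by 52 (y) mm between blue ribs 8 mm high, 6 mm thick: one across each end, and short ones beside the corners, 32 to 48 mm off the centre in x, so that the middle of both long sides is open for the fingers.
- turnbutton (a joint): Angle of the orange turnbutton about its vertical pivot, stiff enough to stay where it is left. 0: it points to the programmer's +y, clear of the cradle; 1.57: turned counterclockwise (seen from above) until it points to -x, along the cradle and over the end of the remote. Stops at 0 and 1.65; it starts between 0 and 0.4.
- turnbutton_pivot (a point): On the turnbutton's pivot axis, at the top face of its bar: 67 mm from the cradle's centre towards the programmer's +x and 29 mm above the cradle's floor. The bar is 20 mm wide, 8 mm thick, reaches 48 mm from the axis, and passes 3 mm above a remote lying in the cradle. Its y axis points along the bar from the pivot to the tip.
- turnbutton_fin (a point): Top edge of the upright fin on the turnbutton's bar, 30 mm from the pivot axis. The fin is 8 mm thick, 22 mm high above the bar, and runs along the bar from 5 mm behind the axis to 45 mm ahead of it; it can be pinched or pushed from above. Its y axis points along the bar to the tip.
- padlock: Bystander: brass padlock with a steel shackle lying flat, 80 by 46 by 22 mm; origin under the centre of its brass case.
- lock_cylinder: Bystander: steel and brass door lock cylinder lying on its side, 64 by 41 by 17 mm; origin at its underside.
- pin_tin: Bystander: round red tin with a white top, 60 mm across, 35 mm high; origin at the centre of its underside.
- screwdriver: Bystander: screwdriver with a yellow handle, 170 mm long, lying to the left of the programmer.
- brush: Bystander: flat grey brush with a wooden handle, 200 mm long, lying at the back.
- oil_bottle: Bystander: blue oil bottle, 44 mm across, 110 mm high, standing at the back; origin at the centre of its underside.
There are look-alikes about, which are no part of the job. Leave any purple look-alike of the remote alone.

How it is judged:
By the outcome, as a careful person would: the job done as asked, in the order asked, and still so for the second after the job is handed in, with the robot touching nothing.
It also fails if it takes over 48 s, if anything falls off the work surface, if the arm or the gripper's body presses on something with over 40 N, if the wrist force passes 120 N, or if a joint passes its speed limit or range.

## Working session

There is one attempt and no reset: what is moved stays moved. The work goes in short steps, Python scripts to look and compute and a tool call to move; the robot and the scene stay as the last step left them, time stands still between calls to the robot, and variables do not carry over. Pictures are saved under pics/ and viewed, at most 10 in all, crops included, and the job is handed in when it is done.

Besides the shell and the picture viewer there is one more tool, called after "Call:" by a JSON object that holds its "op" and its "data", one argument or row to a line. carry_out: Moves the arm, as the interface text tells. Its arguments: {"type":"object","properties":{"series":{"type":"array","items":{"type":"array","items":{"type":"number","minimum":-1,"maximum":1}}},"fingers":{"type":"number"}},"required":["series"]}

```bash
mkdir -p pics
cat > h.py <<'E'
from cell import env
import numpy as np, cv2
def snap(cam,name):
    im=env.read_camera(cam); cv2.imwrite(f'pics/{name}.png',im[:,:,::-1]); return im
def ray(cam,u,v,z):
    c=env.calibration(cam);K=np.array(c["K"]);T=np.array(c["pose"])
    d=T[:3,:3]@np.linalg.solve(K,[u,v,1.]);o=T[:3,3]
    return o+d*(z-o[2])/d[2]
def proj(cam,p):
    c=env.calibration(cam);K=np.array(c["K"]);T=np.array(c["pose"])
    q=K@(T[:3,:3].T@(np.array(p,float)-T[:3,3]));return q[:2]/q[2]
E
python3 - <<'E'
from h import *
a=snap('top','top1');b=snap('side','side1')
for cam in('top','side'):
    print(cam,env.calibration(cam)["pose"][:3] if 0 else np.array(env.calibration(cam)["pose"])[:3,3].round())
    for l in['remote','programmer','turnbutton','turnbutton_fin','cradle']:
        print(l,[(round(d['conf'],2),round(d['position'][1]*640),round(d['position'][0]*480)) for d in env.look_for(cam,l)][:4])
print(env.state())
E
```

```text
top [ 331.   15. 1609.]
remote [(0.89, 415, 284), (0.62, 481, 299)]
programmer [(0.85, 231, 252)]
turnbutton [(0.72, 351, 284), (0.71, 225, 233)]
turnbutton_fin [(0.58, 225, 234)]
cradle [(0.56, 234, 249)]
side [-130. -955. 1038.]
remote [(0.98, 337, 338), (0.61, 375, 393)]
programmer [(0.76, 263, 217)]
turnbutton [(0.51, 271, 201)]
turnbutton_fin [(0.55, 270, 199), (0.35, 364, 221)]
cradle [(0.86, 266, 221), (0.33, 270, 199)]
{'t': 0.6, 'joints': array([ 1.07738839e+00,  4.90887710e-01,  1.55890685e+00,  3.18466888e-05,
        1.09166792e+00, -1.05607829e-01]), 'qvel': array([-0.00014738,  0.00169262, -0.00076055,  0.00119678, -0.00068686,
       -0.00048536]), 'tau': array([ 1.67948761e-03, -6.12205482e+01, -2.58364052e+01,  6.93311775e-02,
        4.45231539e-02, -1.28861427e-05]), 'eef_pos': array([236.33293281, 578.61978906, 214.66622199]), 'tcp_rot': array([ 3.14146022e+00, -1.43831466e-05,  2.75377787e+00]), 'ft_force': array([0.23449381, 0.54852929, 0.17064377]), 'moment': array([ 0.00700347, -0.04381375, -0.00701058]), 'grip_force': 0.0, 'opening': 0.997467550055864}
```

View pics/top1.png

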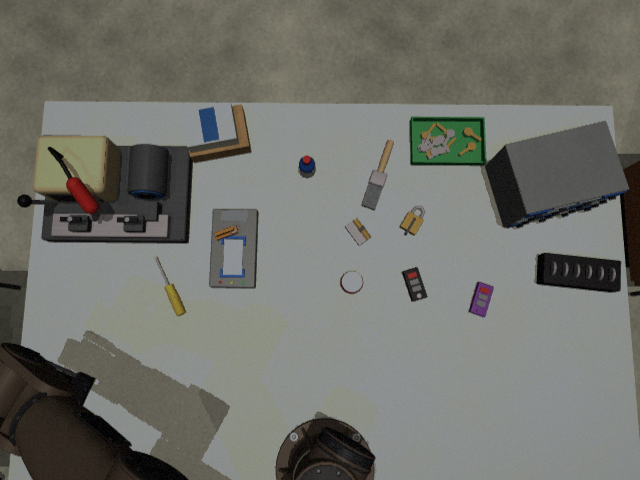

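View pics/side1.png

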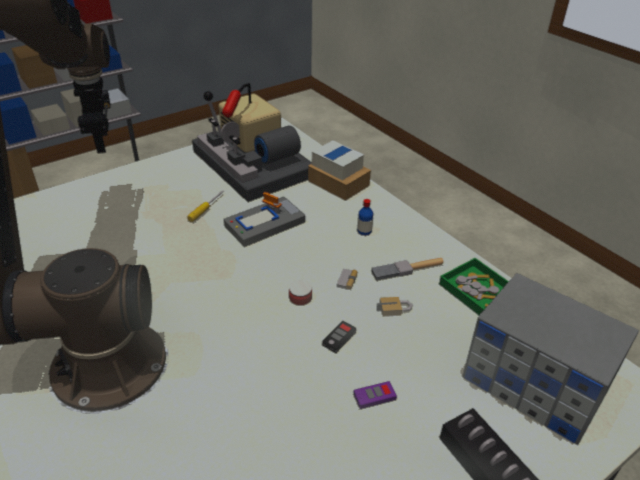

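The top view has two remote-like things, a black one at (415,284) and a purple one at (481,299). The black one, with grey and red buttons, fits. I'll confirm it in a crop and measure.

Run:
```python
from h import *
im=cv2.imread('pics/top1.png')
a=cv2.resize(im[195:300,190:275],None,fx=5,fy=5,interpolation=cv2.INTER_CUBIC)[:525]
b=cv2.resize(im[260:325,390:440],None,fx=7,fy=7,interpolation=cv2.INTER_CUBIC)
c=np.zeros((525,800,3),np.uint8);c[:,:425]=a;c[:455,430:780]=b;cv2.imwrite('pics/crop1.png',c)
hsv=cv2.cvtColor(im,cv2.COLOR_BGR2HSV)
def rect(mask,box,z,n):
    m=np.zeros_like(mask);u0,v0,u1,v1=box;m[v0:v1,u0:u1]=mask[v0:v1,u0:u1]
    ys,xs=np.nonzero(m)
    P=np.array([ray('top',x,y,z)[:2] for x,y in zip(xs,ys)],np.float32)
    (cc,s,an)=cv2.minAreaRect(P);bx=cv2.boxPoints(cv2.minAreaRect(P))
    print(n,len(P),'c',np.round(cc,1),'mean',P.mean(0).round(1),'size',np.round(s,1),'ang',round(an,1))
v=hsv[...,2];s=hsv[...,1];h=hsv[...,0]
print(im[230,200],im[284,412],im[255,215],im[258,232],im[233,225])
bgr=im.astype(int)
dark=(v<110)|((s>120)&((h<10)|(h>170)))
rect(dark,(395,260,435,306),18,'remote')
rect(v<150,(203,200,265,295),30,'programmer')
rect((h>95)&(h<130)&(s>100),(205,220,262,290),38,'ribs')
rect((h>5)&(h<22)&(s>130),(205,215,262,245),65,'orange')
```

```text
[145 145 142] [86 89 90] [92 96 96] [150 146 143] [22 42 71]
remote 548 c [ 466.7 -232. ] mean [ 467.7 -232.3] size [85.2 46.1] ang 17.4Traceback (most recent call last):
  File "<stdin>", line 18, in <module>
  File "<stdin>", line 10, in rect
  File "h.py", line 6, in ray
    c=env.calibration(cam);K=np.array(c["K"]);T=np.array(c["pose"])
ValueError: time passes only in moves, steps and waits
```

View pics/crop1.png

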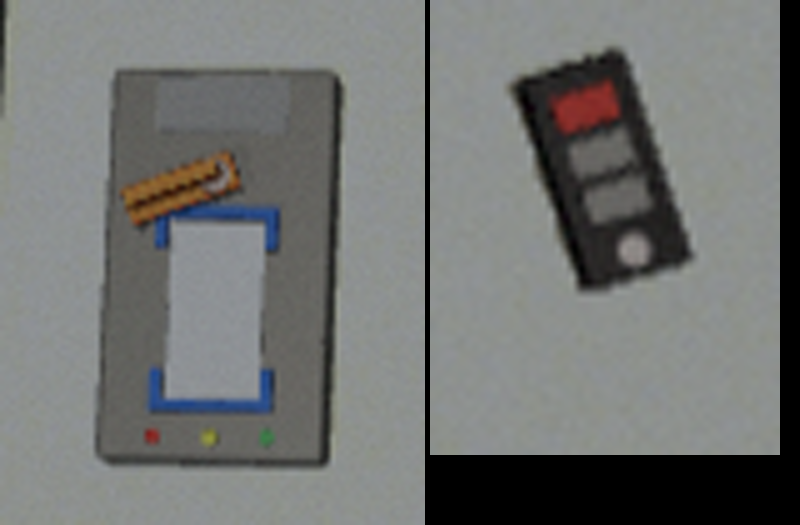

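The crop confirms it: the black remote, red button to the far end, about 17° off world x. On the programmer, the turnbutton's pivot is at about pixel (233,229) and its bar points left and slightly down, at about 0.3 rad. Next I measure the cradle.

```bash
cat > h.py <<'E'
from cell import env
import numpy as np, cv2, functools
@functools.lru_cache
def cal(cam):
    c=env.calibration(cam);return np.array(c["K"]),np.array(c["pose"])
def snap(cam,name):
    im=env.read_camera(cam); cv2.imwrite(f'pics/{name}.png',im[:,:,::-1]); return im
def ray(cam,u,v,z):
    K,T=cal(cam);d=T[:3,:3]@np.linalg.solve(K,[u,v,1.]);o=T[:3,3]
    return o+d*(z-o[2])/d[2]
def proj(cam,p):
    K,T=cal(cam);q=K@(T[:3,:3].T@(np.array(p,float)-T[:3,3]));return q[:2]/q[2]
def rect(cam,mask,box,z,n):
    m=np.zeros_like(mask);u0,v0,u1,v1=box;m[v0:v1,u0:u1]=mask[v0:v1,u0:u1]
    ys,xs=np.nonzero(m)
    P=np.array([ray(cam,x,y,z)[:2] for x,y in zip(xs,ys)],np.float32)
    r=cv2.minAreaRect(P)
    print(n,len(P),'c',np.round(r[0],1),'mean',P.mean(0).round(1),'size',np.round(r[1],1),'ang',round(r[2],1))
    return P
E
python3 - <<'E'
from h import *
im=cv2.imread('pics/top1.png')
h,s,v=cv2.split(cv2.cvtColor(im,cv2.COLOR_BGR2HSV))
dark=(v<110)|((s>120)&((h<10)|(h>170)))
rect('top',dark,(395,260,435,306),18,'remote')
b=im.astype(int)
rect('top',(h>95)&(h<130)&(s>100),(205,220,262,290),38,'ribs')
P=rect('top',(h>5)&(h<25)&(s>110),(205,215,262,245),55,'orange')
# white patch
rect('top',(v>135),(222,240,245,275),30,'white')
for q,z in[((118,70),30),((338,70),30),((325,465),30),((100,460),30),((218,175),59),((131,207),59),((232,155),59),((240,185),59),((124,190),59),((137,227),59),
  ((156,210),38),((279,208),38),((273,412),38),((149,411),38)]:
    print(q,ray('top',190+(q[0]+.5)/5-.5,195+(q[1]+.5)/5-.5,z)[:2].round(1))
K,T=cal('top');print(K,T.round(3))
E
```

```text
remote 548 c [ 466.7 -232. ] mean [ 467.7 -232.3] size [85.2 46.1] ang 17.4
ribs 168 c [533.3 244.7] mean [537.3 243.5] size [108.1  63.5] ang 0.3
orange 151 c [594.5 262.2] mean [593.8 265.2] size [20.5 59.1] ang 20.6
white 648 c [532.8 243.4] mean [532.2 245.4] size [90.5 53. ] ang 0.1
(118, 70) [662.2 302.1]
(338, 70) [663.3 184.5]
(325, 465) [452.8 185.3]
(100, 460) [454.2 302.9]
(218, 175) [600.7 242.3]
(131, 207) [583.4 287. ]
(232, 155) [611.4 235.4]
(240, 185) [595.6 230.7]
(124, 190) [592.3 291. ]
(137, 227) [572.9 283.5]
(156, 210) [585.4 277.5]
(279, 208) [587.  212.6]
(273, 412) [479.4 212.4]
(149, 411) [479.3 277. ]
[[604.29333607   0.         317.42201975]
 [  0.         604.29333607 225.17901182]
 [  0.           0.           1.        ]] [[ 1.000000e-02 -9.840000e-01  1.800000e-01  3.307740e+02]
 [-1.000000e+00 -9.000000e-03  5.000000e-03  1.453100e+01]
 [-4.000000e-03 -1.800000e-01 -9.840000e-01  1.609189e+03]
 [ 0.000000e+00  0.000000e+00  0.000000e+00  1.000000e+00]]
```

Call:
{"op": "carry_out", "data": {
  "series": [
    [0.48,-0.86,0,0.66],
    [0.48,-0.86,0,0.66],
    [0.48,-0.86,0,0.66],
    [0.48,-0.86,0,0.66],
    [0.48,-0.86,0,0.66]
  ],
  "fingers": -1
}}

```text
t: 1.1
eef_pos: [356.9, 361.9, 214.9]
tcp_rot: [3.141, 0.0, 3.103]
ft_force: [0.7, 1.0, -1.0]
opening: 1.002
grip_force: 0.0
```

Call:
{"op": "carry_out", "data": {
  "series": [
    [0.48,-0.86,0,0.66],
    [0.48,-0.86,0,0.66],
    [0.48,-0.86,0,0.66],
    [0.48,-0.86,0,0.66],
    [0.48,-0.86,0,0.66]
  ]
}}

```text
t: 1.6
eef_pos: [477.1, 146.7, 215.0]
tcp_rot: [3.142, 0.001, -2.835]
ft_force: [1.0, 2.0, 0.7]
opening: 1.004
grip_force: 0.0
```

Call:
{"op": "carry_out", "data": {
  "series": [
    [0,-0.95,0,0],
    [0,-0.95,0,0],
    [0,-0.95,0,0],
    [0,-0.95,0,0],
    [-0.04,-0.9,-0.3,0]
  ]
}}

```text
t: 2.1
eef_pos: [475.0, -88.7, 201.0]
tcp_rot: [-3.139, 0.003, -2.838]
ft_force: [0.3, 0.3, -0.0]
opening: 1.002
grip_force: 0.0
```

Call:
{"op": "carry_out", "data": {
  "series": [
    [-0.05,-0.9,-0.4,0],
    [-0.05,-0.9,-0.4,0],
    [-0.05,-0.9,-0.4,0],
    [0,-0.2,-0.6,0],
    [0,0,0,0]
  ]
}}

```text
t: 2.6
eef_pos: [465.3, -232.3, 106.9]
tcp_rot: [3.138, -0.003, -2.841]
ft_force: [-0.8, 0.5, 0.8]
opening: 1.0
grip_force: 0.0
```

Run:
```python
from h import *
im=snap('side','side2');print(env.state()['eef_pos'],env.state()['tcp_rot'])
im=cv2.imread('pics/side1.png')
# project assumed remote box onto the first side picture + current finger view
c=np.array([467.4,-233.3,0]);a=np.radians(17.4)
R=np.array([[np.cos(a),-np.sin(a)],[np.sin(a),np.cos(a)]])
out=[]
for n in('side1','side2'):
    im=cv2.resize(cv2.imread(f'pics/{n}.png')[260:400,260:420],None,fx=2.5,fy=2.5,interpolation=cv2.INTER_CUBIC)
    for z in(0,18):
        pts=[]
        for x,y in((42,21),(-42,21),(-42,-21),(42,-21)):
            p=np.r_[c[:2]+R@[x,y],z];pts.append((proj('side',p)-[260,260]+.5)*2.5-.5)
        cv2.polylines(im,[np.array(pts).round().astype(np.int32)],True,(0,255,0),1)
    out.append(im)
cv2.imwrite('pics/c2.png',np.hstack(out))
```

```text
[ 466.01833577 -231.37687309  108.71577959] [ 3.13882318e+00 -2.03813343e-03 -2.83985979e+00]
```

View pics/c2.png

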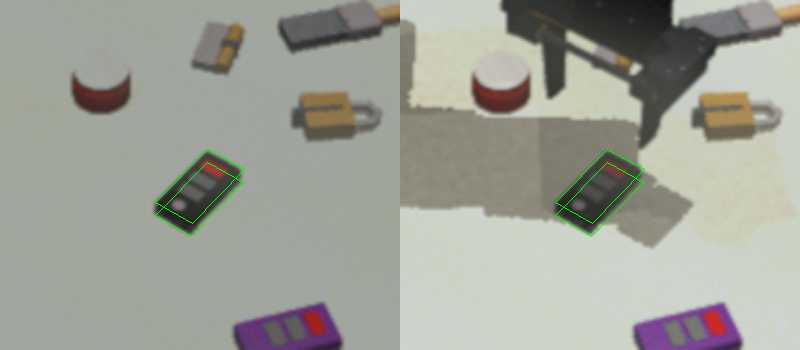

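Both views agree: the projected box fits the remote, which is at (467,-233) with a yaw of 17°. I'm descending to grasp it.

Call:
{"op": "carry_out", "data": {
  "series": [
    [0.02,-0.04,-0.6,0],
    [0,0,-0.6,0],
    [0,0,-0.5,0],
    [0,0,-0.3,0],
    [0,0,-0.09,0]
  ]
}}

```text
t: 3.15
eef_pos: [468.3, -232.2, 5.4]
tcp_rot: [3.141, -0.0, -2.837]
ft_force: [0.3, 0.1, -0.7]
opening: 0.999
grip_force: 0.0
```

Call:
{"op": "carry_out", "data": {
  "series": [
    [0,0,0,0],
    [0,0,0,0],
    [0,0,0,0],
    [0,0,0,0],
    [0,0,0,0]
  ],
  "fingers": 1
}}

```text
t: 3.65
eef_pos: [468.0, -233.5, 5.6]
tcp_rot: [-3.141, 0.0, -2.838]
ft_force: [0.0, -0.7, -0.0]
opening: 0.636
grip_force: 0.0
```

Call:
{"op": "carry_out", "data": {
  "series": [
    [0,0,0,0],
    [0,0,0,0],
    [0,0,0,0],
    [0,0,0,0],
    [0,0,0,0]
  ]
}}

```text
t: 4.15
eef_pos: [467.8, -233.4, 5.2]
tcp_rot: [3.141, -0.0, -2.838]
ft_force: [-1.2, -0.3, 2.1]
opening: 0.44
grip_force: 30.0
```

Call:
{"op": "carry_out", "data": {
  "series": [
    [0,0,0.2,0],
    [0,0,0.5,0],
    [0,0,0.7,0],
    [0,0,0.7,0],
    [0,0,0.4,0]
  ]
}}

```text
t: 4.65
eef_pos: [468.2, -233.6, 133.2]
tcp_rot: [-3.139, 0.002, -2.838]
ft_force: [0.9, 0.2, -1.3]
opening: 0.44
grip_force: 30.0
```

Call:
{"op": "carry_out", "data": {
  "series": [
    [0.05,0.3,0,-0.3],
    [0.1,0.6,0,-0.3],
    [0.1,0.8,0,-0.3],
    [0.15,0.9,0,-0.3],
    [0.15,0.9,0,-0.3]
  ]
}}

```text
t: 5.15
eef_pos: [495.3, -56.9, 130.9]
tcp_rot: [-3.141, 0.001, -2.997]
ft_force: [0.1, 0.2, -0.9]
opening: 0.442
grip_force: 30.0
```

Call:
{"op": "carry_out", "data": {
  "series": [
    [0.15,0.9,0,-0.3],
    [0.15,0.9,0,-0.3],
    [0.15,0.9,0,-0.3],
    [0.12,0.9,0,-0.3],
    [0.1,0.8,0,-0.2]
  ]
}}

```text
t: 5.65
eef_pos: [528.7, 163.9, 130.9]
tcp_rot: [3.141, 0.0, 3.141]
ft_force: [0.3, -1.2, -0.3]
opening: 0.439
grip_force: 30.0
```

Call:
{"op": "carry_out", "data": {
  "series": [
    [0.1,0.7,0,0],
    [0,0.6,0,0],
    [0,0.27,0,0],
    [0,0,0,0],
    [0,0,0,0]
  ]
}}

```text
t: 6.15
eef_pos: [533.7, 239.3, 130.3]
tcp_rot: [-3.141, -0.0, 3.141]
ft_force: [0.1, -0.5, -2.2]
opening: 0.439
grip_force: 30.0
```

Run:
```python
from h import *
t=snap('top','top3');s=snap('side','side3');st=env.state();print(st['eef_pos'],np.degrees(st['tcp_rot'][2]),st['opening'],st['grip_force'])
p=st['eef_pos'];a=st['tcp_rot'][2]-np.pi;R=np.array([[np.cos(a),-np.sin(a)],[np.sin(a),np.cos(a)]])
im=cv2.resize(cv2.imread('pics/side3.png')[120:260,180:340],None,fx=5,fy=5,interpolation=cv2.INTER_CUBIC)
def draw(c,R,l,w,z,col):
    pts=[(proj('side',np.r_[c[:2]+R@[x,y],z])-[180,120]+.5)*5-.5 for x,y in((l,w),(-l,w),(-l,-w),(l,-w))]
    cv2.polylines(im,[np.array(pts).round().astype(np.int32)],True,col,1)
for z in(-4,14):draw(p,R,42,21,p[2]+z,(0,255,0))
I=np.eye(2)
draw(np.array([533.2,244.8]),I,54,32,38,(0,0,255));draw(np.array([533.2,244.8]),I,48,26,30,(255,0,255))
cv2.imwrite('pics/c3.png',im[:600])
```

```text
[533.88217771 238.87134392 130.31858061] 179.91714989351877 0.43938478806450965 29.999283850193024
```

View pics/c3.png

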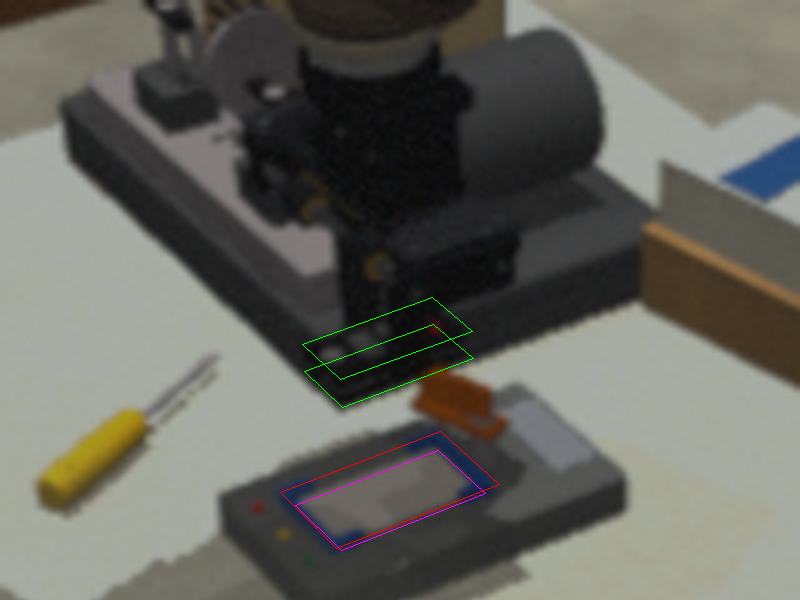

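Call:
{"op": "carry_out", "data": {
  "series": [
    [0,0.12,-0.5,0],
    [0,0,-0.5,0],
    [0,0,-0.4,0],
    [0,0,-0.2,0],
    [0,0,-0.1,0]
  ]
}}

```text
t: 6.75
eef_pos: [533.9, 245.3, 44.6]
tcp_rot: [-3.141, -0.001, 3.14]
ft_force: [-0.1, -0.5, 0.0]
opening: 0.442
grip_force: 30.0
```

Run:
```python
from h import *
s=snap('side','side4');st=env.state();print(st['eef_pos'],np.degrees(st['tcp_rot'][2]),st['ft_force'])
im=cv2.resize(cv2.imread('pics/side4.png')[180:260,210:320],None,fx=7,fy=7,interpolation=cv2.INTER_CUBIC)
p=st['eef_pos']
def draw(c,l,w,z,col):
    pts=[(proj('side',np.r_[c[:2]+[x,y],z])-[210,180]+.5)*7-.5 for x,y in((l,w),(-l,w),(-l,-w),(l,-w))]
    cv2.polylines(im,[np.array(pts).round().astype(np.int32)],True,col,1)
draw(p,42,21,p[2]-5,(0,255,0));draw(p,42,21,p[2]+13,(0,255,0))
draw(np.array([533.3,245]),54,32,38,(0,0,255))
cv2.imwrite('pics/c4.png',im)
```

```text
[533.83270441 245.39788323  44.45546218] 179.92829062283653 [-0.6116504  -0.02068037 -0.74273459]
```

View pics/c4.png

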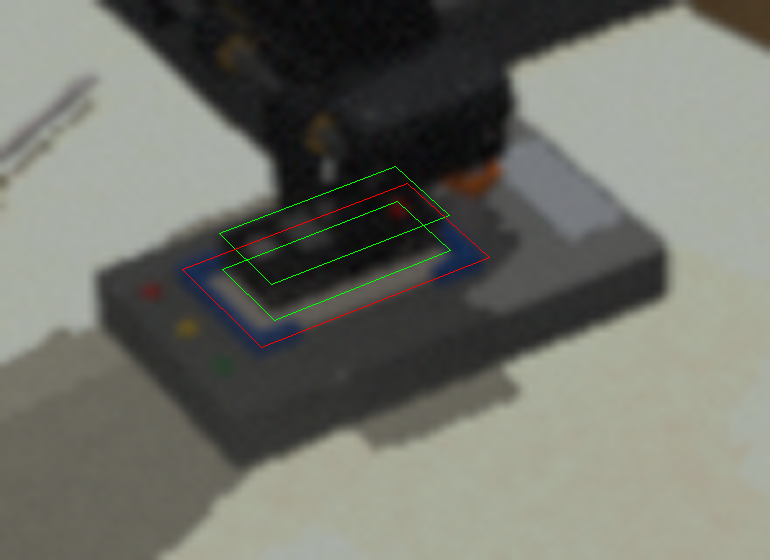

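The remote is level and inside the ribs on every side. I'm lowering it gently and watching the force.

Call:
{"op": "carry_out", "data": {
  "series": [
    [0,0,-0.04,0],
    [0,0,-0.04,0],
    [0,0,-0.03,0],
    [0,0,-0.02,0],
    [0,0,-0.01,0]
  ]
}}

```text
t: 7.3
eef_pos: [533.9, 246.2, 38.3]
tcp_rot: [3.141, 0.0, 3.141]
ft_force: [1.0, 0.6, -0.2]
opening: 0.441
grip_force: 30.0
```

Call:
{"op": "carry_out", "data": {
  "series": [
    [0,0,-0.01,0],
    [0,0,-0.01,0],
    [0,0,-0.01,0],
    [0,0,0,0],
    [0,0,0,0]
  ]
}}

```text
t: 7.8
eef_pos: [533.9, 246.1, 36.7]
tcp_rot: [3.141, 0.0, 3.141]
ft_force: [-0.1, 0.5, -0.9]
opening: 0.439
grip_force: 30.0
```

Call:
{"op": "carry_out", "data": {
  "series": [
    [0,0,-0.01,0],
    [0,0,0,0],
    [0,0,-0.01,0],
    [0,0,0,0],
    [0,0,0,0]
  ]
}}

```text
t: 8.3
eef_pos: [533.8, 246.1, 35.6]
tcp_rot: [3.142, -0.0, 3.141]
ft_force: [0.0, 1.4, -0.7]
opening: 0.438
grip_force: 30.0
```

Call:
{"op": "carry_out", "data": {
  "series": [
    [0,0,-0.008,0],
    [0,0,0,0],
    [0,0,0,0],
    [0,0,0,0],
    [0,0,0,0]
  ]
}}

```text
t: 8.8
eef_pos: [533.8, 246.1, 35.2]
tcp_rot: [3.142, -0.0, 3.141]
ft_force: [-0.3, 0.2, -0.3]
opening: 0.438
grip_force: 30.0
```

Call:
{"op": "carry_out", "data": {
  "series": [
    [0,0,-0.01,0],
    [0,0,0,0],
    [0,0,0,0],
    [0,0,0,0],
    [0,0,0,0]
  ]
}}

```text
t: 9.3
eef_pos: [533.8, 246.1, 35.2]
tcp_rot: [3.141, 0.0, 3.141]
ft_force: [-1.6, -1.1, 5.7]
opening: 0.439
grip_force: 30.0
```

Contact at 5.7 N, so the remote is seated. I'm releasing it and rising.

Call:
{"op": "carry_out", "data": {
  "series": [
    [0,0,0,0],
    [0,0,0,0],
    [0,0,0,0],
    [0,0,0,0],
    [0,0,0,0]
  ],
  "fingers": -0.3
}}

```text
t: 9.8
eef_pos: [533.8, 246.1, 34.7]
tcp_rot: [3.142, -0.0, 3.141]
ft_force: [0.2, 0.5, -0.2]
opening: 0.642
grip_force: 0.0
```

Call:
{"op": "carry_out", "data": {
  "series": [
    [0,0,0.2,0],
    [0,0,0.4,0],
    [0,0,0.6,0],
    [0,0,0.6,0],
    [0,0,0.4,0]
  ]
}}

```text
t: 10.3
eef_pos: [534.2, 246.3, 147.6]
tcp_rot: [3.141, 0.002, 3.141]
ft_force: [0.1, -0.4, 0.4]
opening: 0.65
grip_force: 0.0
```

Call:
{"op": "carry_out", "data": {
  "series": [
    [0.34,0.16,0,0],
    [0.34,0.16,0,0],
    [0.34,0.16,0,0],
    [0.34,0.16,0,0],
    [0.34,0.16,0,0]
  ],
  "fingers": 1
}}

```text
t: 10.8
eef_pos: [619.4, 286.4, 145.6]
tcp_rot: [3.141, 0.0, 3.141]
ft_force: [0.0, -0.4, -0.6]
opening: 0.285
grip_force: 0.0
```

Call:
{"op": "carry_out", "data": {
  "series": [
    [0,0,0,0],
    [0,0,0,0],
    [0,0,0,0],
    [0,0,0,0],
    [0,0,0,0]
  ]
}}

```text
t: 11.3
eef_pos: [618.5, 286.0, 145.1]
tcp_rot: [3.141, 0.0, 3.141]
ft_force: [-0.0, 0.5, 0.7]
opening: 0.005
grip_force: 0.0
```

Run:
```python
from h import *
snap('top','top5');snap('side','side5');st=env.state();print(st['eef_pos'],st['opening'])
a=cv2.resize(cv2.imread('pics/side5.png')[150:260,215:325],None,fx=5,fy=5,interpolation=cv2.INTER_CUBIC)[:,:400]
b=cv2.resize(cv2.imread('pics/top5.png')[205:295,200:280],None,fx=5,fy=5,interpolation=cv2.INTER_CUBIC)
c=np.zeros((550,800,3),np.uint8);c[:,:400]=a;c[:450,400:]=b;cv2.imwrite('pics/c5.png',c)
```

```text
[618.66169601 286.01255785 144.97009793] 0.00112226514201916
```

View pics/c5.png

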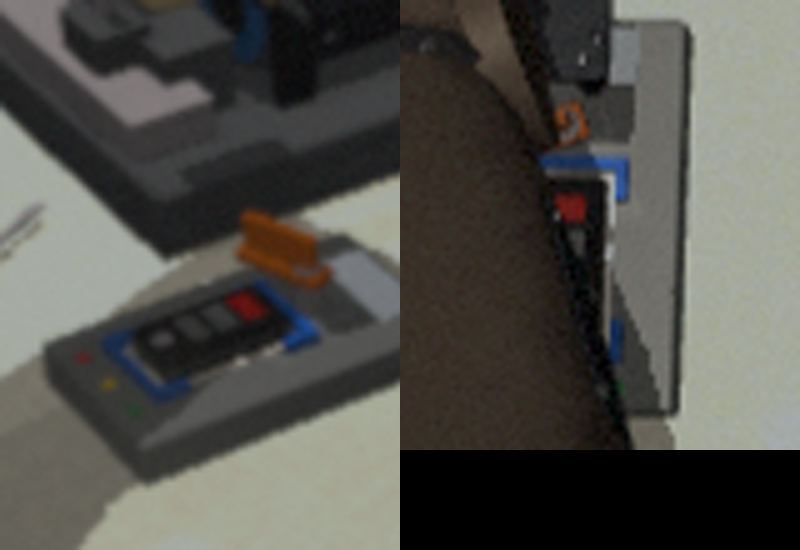

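The remote lies buttons up inside the blue ribs, and the turnbutton fin is free at top crop (570,125). I'm lowering the shut fingers on the far (+x) side of the fin.

Call:
{"op": "carry_out", "data": {
  "series": [
    [0,0,-0.3,0],
    [0,0,-0.5,0],
    [0,0,-0.5,0],
    [0,0,-0.25,0],
    [0,0,-0.07,0]
  ]
}}

```text
t: 11.9
eef_pos: [618.1, 285.8, 61.7]
tcp_rot: [-3.141, -0.003, 3.141]
ft_force: [-0.5, 0.3, 0.1]
opening: 0.005
grip_force: 0.0
```

Call:
{"op": "carry_out", "data": {
  "series": [
    [-0.09,-0.03,0,0],
    [-0.09,-0.03,0,0],
    [-0.09,-0.03,0,0],
    [-0.08,-0.03,0,0],
    [-0.08,-0.03,0,0]
  ]
}}

```text
t: 12.4
eef_pos: [597.4, 278.8, 64.6]
tcp_rot: [3.141, 0.002, 3.141]
ft_force: [1.9, 0.2, 0.4]
opening: 0.002
grip_force: 0.8
```

Call:
{"op": "carry_out", "data": {
  "series": [
    [-0.11,-0.08,0,0],
    [-0.08,-0.1,0,0],
    [-0.04,-0.08,0,0],
    [-0.02,-0.08,0,0],
    [0,0,0,0]
  ]
}}

```text
t: 12.9
eef_pos: [584.6, 260.9, 63.6]
tcp_rot: [-3.141, -0.001, 3.141]
ft_force: [0.8, 0.5, -0.0]
opening: 0.005
grip_force: 0.0
```

Run:
```python
from h import *
snap('top','top6');snap('side','side6');st=env.state();print(st['eef_pos'],st['ft_force'])
im=cv2.imread('pics/side6.png')
a=cv2.resize(im[170:240,235:335],None,fx=8,fy=8,interpolation=cv2.INTER_CUBIC)
# expected bar outline at 90deg, z=59
p=np.array([600.3,245.])
pts=[(proj('side',[p[0]+x,p[1]+y,59])-[235,170]+.5)*8-.5 for x,y in((8,10),(-48,10),(-48,-10),(8,-10))]
cv2.polylines(a,[np.array(pts).round().astype(np.int32)],True,(0,255,0),1)
cv2.imwrite('pics/c6.png',a)
```

```text
[584.89695345 261.286724    63.58537342] [-0.03556691  0.31236748  0.51513748]
```

View pics/c6.png

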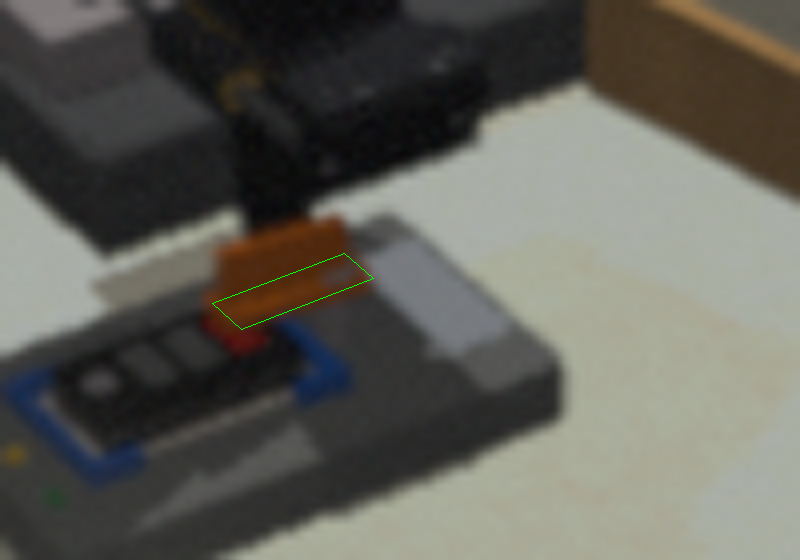

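The turnbutton is over the remote's end but a few degrees short: its fin edge slopes less than the projected outline. I'm pushing it a little more.

Call:
{"op": "carry_out", "data": {
  "series": [
    [0,-0.02,0,0],
    [0,-0.02,0,0],
    [0,0,0,0],
    [0,0,0,0],
    [0,0,0,0]
  ]
}}

```text
t: 13.5
eef_pos: [584.8, 259.6, 63.7]
tcp_rot: [3.142, -0.0, 3.141]
ft_force: [0.4, 0.3, -0.6]
opening: 0.003
grip_force: 0.3
```

```bash
cat > f.py <<'E'
from h import *
import sys
def est(n):
    im=cv2.imread(f'pics/{n}.png');h,s,v=cv2.split(cv2.cvtColor(im,cv2.COLOR_BGR2HSV))
    m=((h>5)&(h<20)&(s>150)).astype(np.uint8);m[:170]=0;m[225:]=0;m[:,:240]=0;m[:,290:]=0
    p=np.array([600.3,245.]);best=[]
    for d in range(60,106,1):
        a=np.radians(d);u=np.array([-np.sin(a),np.cos(a)]);w=np.array([np.cos(a),np.sin(a)])
        S=8;M=np.zeros((480*S//1,640*S),np.uint8) if 0 else np.zeros((480,640),np.uint8)
        for (l0,l1,hw,z0,z1) in((-10,48,10,51,59),(-5,45,4,59,81)):
            q=[proj('side',np.r_[p+u*l+w*k,z]) for l in(l0,l1) for k in(-hw,hw) for z in(z0,z1)]
            cv2.fillConvexPoly(M,cv2.convexHull((np.array(q)*16).round().astype(np.int32)),1,shift=4)
        best.append((np.sum(M&m)/np.sum(M|m),d))
    print(n,sorted(best)[::-1][:6],m.sum())
for n in sys.argv[1:]:est(n)
E
python3 - <<'E'
from h import *
snap('side','side7');st=env.state();print(st['eef_pos'],st['ft_force'])
E
python3 f.py side6 side7
```

```text
[584.87601772 259.63934458  63.73778266] [0.55884408 1.27820021 0.01760763]
side6 [(np.float64(0.6907630522088354), 76), (np.float64(0.688), 75), (np.float64(0.6867469879518072), 74), (np.float64(0.678714859437751), 77), (np.float64(0.6758893280632411), 73), (np.float64(0.6733870967741935), 82)] 174
side7 [(np.float64(0.7032520325203252), 77), (np.float64(0.7016129032258065), 76), (np.float64(0.6987951807228916), 75), (np.float64(0.6979591836734694), 82), (np.float64(0.6975806451612904), 78), (np.float64(0.6975806451612904), 74)] 175
```

Call:
{"op": "carry_out", "data": {
  "series": [
    [0,-0.02,0,0],
    [0,-0.02,0,0],
    [0,-0.02,0,0],
    [0,0,0,0],
    [0,0,0,0]
  ]
}}

```text
t: 14.05
eef_pos: [584.5, 257.1, 63.7]
tcp_rot: [3.141, -0.0, 3.141]
ft_force: [-2.1, 5.2, -0.4]
opening: 0.002
grip_force: 2.8
```

Call:
{"op": "carry_out", "data": {
  "series": [
    [0,-0.015,0,0],
    [0,0,0,0],
    [0,-0.015,0,0],
    [0,0,0,0],
    [0,0,0,0]
  ]
}}

```text
t: 14.55
eef_pos: [584.4, 256.7, 63.7]
tcp_rot: [3.14, -0.0, 3.141]
ft_force: [-3.1, 12.9, -0.7]
opening: 0.004
grip_force: 6.3
```

```bash
python3 - <<'E'
from h import *
snap('side','side8');st=env.state();print(st['eef_pos'],st['ft_force'])
E
python3 f.py side8
```

```text
[584.41961802 256.70844106  63.71593866] [-2.40888545 13.36139198 -1.09813718]
side8 [(np.float64(0.6974789915966386), 88), (np.float64(0.6916666666666667), 92), (np.float64(0.6900826446280992), 90), (np.float64(0.6872427983539094), 89), (np.float64(0.6861924686192469), 95), (np.float64(0.6837606837606838), 97)] 171
```

The force rose while the motion stalled, so the turnbutton is at its stop at about 90°. I'm backing off, rising and checking.

Call:
{"op": "carry_out", "data": {
  "series": [
    [0,0.1,0,0],
    [0,0.2,0,0],
    [0,0,0.4,0],
    [0,0,0.8,0],
    [0,0,0.8,0]
  ]
}}

```text
t: 15.1
eef_pos: [584.6, 270.3, 164.5]
tcp_rot: [-3.141, -0.001, 3.141]
ft_force: [1.0, 1.0, -0.1]
opening: 0.006
grip_force: 0.0
```

Call:
{"op": "carry_out", "data": {
  "series": [
    [0,0,0.4,0],
    [-0.3,-0.8,0.2,0],
    [-0.3,-0.9,0,0],
    [-0.3,-0.9,0,0],
    [-0.3,-0.9,0,0]
  ]
}}

```text
t: 15.6
eef_pos: [524.2, 93.8, 194.1]
tcp_rot: [-3.141, 0.001, -3.141]
ft_force: [1.4, -0.2, -0.7]
opening: 0.0
grip_force: 0.0
```

Call:
{"op": "carry_out", "data": {
  "series": [
    [0,-0.9,0,0],
    [0,-0.8,0,0],
    [0,-0.5,0,0],
    [0,0,0,0],
    [0,0,0,0]
  ]
}}

```text
t: 16.1
eef_pos: [525.0, -14.9, 193.9]
tcp_rot: [3.142, 0.0, 3.14]
ft_force: [0.5, 0.6, -0.6]
opening: 0.005
grip_force: 0.0
```

```bash
python3 - <<'E'
from h import *
snap('top','top9');snap('side','side9');st=env.state();print(st['eef_pos'],st['t'])
a=cv2.resize(cv2.imread('pics/side9.png')[170:250,215:315],None,fx=4,fy=4,interpolation=cv2.INTER_CUBIC)
b=cv2.resize(cv2.imread('pics/top9.png')[205:295,200:280],None,fx=5,fy=5,interpolation=cv2.INTER_CUBIC)
c=np.zeros((450,800,3),np.uint8);c[:320,:400]=a;c[:450,400:]=b;cv2.imwrite('pics/c9.png',c)
E
python3 f.py side9
```

```text
[524.91140275 -14.00111101 193.81122038] 16.2
side9 [(np.float64(0.6741071428571429), 97), (np.float64(0.6711111111111111), 96), (np.float64(0.6523605150214592), 88), (np.float64(0.6493506493506493), 99), (np.float64(0.6493506493506493), 98), (np.float64(0.648068669527897), 95)] 152
```

View pics/c9.png

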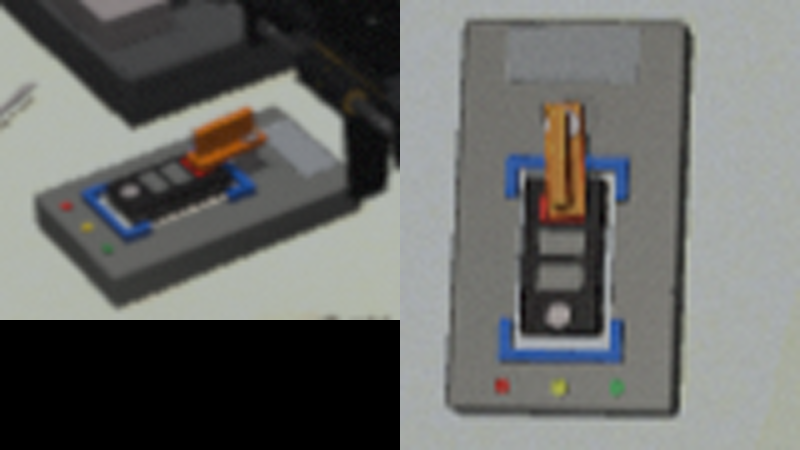

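The final views show the remote inside the ribs, buttons up. The turnbutton lies along the cradle over the remote's end (top crop (565,160)), at about 93°, by the stop. The robot is clear of everything, so I'm handing in.

```bash
python3 -c "
from cell import env
print(env.job_done())"
```

```text
the job is handed in; nothing more can be done
None
```

The black remote lies buttons up in the cradle with the orange turnbutton turned fully across its end; the job was handed in at about 16 s with the arm clear, and the judge's verdict was not shown.

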